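# Press home the stopper that stands proud

## Task

Four cork-stoppered conical flasks stand on the bench, and one of them has its stopper standing clearly higher out of the neck than the others. Gently press that stopper down with the fingertips until it is fully home like the rest, then withdraw. Do not grasp or lift anything, do not touch the other three flasks, and leave everything else on the bench where it stands.

Things in the scene. Friction and masses are not known exactly. Their poses are not given: they have to be found in the camera images.
- flask_a: The loose glass conical flask whose stopper stands proud: 130 mm high, 82 mm across the foot, narrowing to the neck, 190 g with its stopper. Origin at the centre of its underside, z up its axis. It changes places with the other three flasks from start to start; the four always stand in a staggered row running left to right, about 105 to 180 mm between the axes of neighbours.
- stopper_a (a joint): How far the stopper of flask_a stands above its fully home position, in m: 0 = fully home, 8 to 12 mm at the start, 12 mm at most (it cannot be drawn out). It slides straight down the flask's axis against about 3 N of friction and stays where it is left; at home it stops, and the cork's head then yields about 1 mm for each 8 N more, springing back when released.
- stopper_a_top (a point): Centre of the flat round top of flask_a's cork stopper (27 mm across the top, tapering downward), moving with it. When fully home it is 8 mm above the mouth of the neck and 138 mm above the bench.
- flask_b: Stoppered flask, the same size as flask_a (130 mm high, 82 mm across), stopper fixed fully home, its top 138 mm above the bench. Origin at the centre of its underside. Not to be touched.
- flask_c: Stoppered flask slightly larger (135 mm high, 86 mm across) with some pale content, stopper fixed fully home, its top 143 mm above the bench. Origin at the centre of its underside. Not to be touched.
- flask_d: Stoppered flask slightly smaller (125 mm high, 78 mm across), stopper fixed fully home, its top 133 mm above the bench. Origin at the centre of its underside. Not to be touched.
- spare_cork: Loose spare cork standing on the bench on the robot's side of the flasks, 26 mm across, 26 mm high; origin at the centre of its underside. To be left alone.
- marker: Black marker pen lying on the bench on the robot's side of the flasks, 132 mm long along its own y, 14 mm thick; origin at the centre of its underside. To be left alone.
- beaker: Empty glass beaker, 70 mm across, 82 mm high, to the right of the flasks; origin at the centre of its underside. To be left alone.
- reagent_jar: White square reagent jar with a black cap, 61 x 60 mm, 150 mm high, behind the flasks; origin at the centre of its underside. To be left alone.
- wash_bottle: Grey plastic wash bottle with a pointed cap, 75 mm across, 172 mm high, behind the flasks; origin at the centre of its underside. To be left alone.
Not all that is in view belongs to the job. What is shaped like the flask_a but red is not meant.

How it is judged (in metres and radians):
On the way:
1. the fingers touch the flask's proud stopper and press it part way down (contact force between the fingers and flask_a above 0.5 N and value of joint stopper_a below 0.006 m), for 0.04 s.
At the end, for the whole second after the job is handed in: The proud stopper is within 2 mm of fully home; its flask stands upright, at rest and within 20 mm of where it stood; the other flasks and the loose things are within 10 mm of where they stood (value of joint stopper_a below 0.002 m and angle between flask_a's own z axis and vertical below 0.05 rad and distance of flask_a from where it was at the start of the episode below 0.02 m and height (world z) of flask_a below 0.004 m and linear speed of flask_a below 0.01 m/s and distance of each of flask_b, flask_c, flask_d, spare_cork, marker, beaker, reagent_jar, wash_bottle from where it was at the start of the episode below 0.01 m); the robot touches nothing.
It fails at once if another flask is touched by the robot (contact force between any of the fingers, the arm and flask_b above 0.5 N or contact force between any of the fingers, the arm and flask_c above 0.5 N or contact force between any of the fingers, the arm and flask_d above 0.5 N).
It fails at once if the flask or another thing is lifted (height (world z) of flask_a above 0.01 m or height (world z) of any of spare_cork, marker, beaker above 0.015 m).
It fails at once if the flask is tipped (angle between flask_a's own z axis and vertical above 0.2 rad).
It fails at once if the stopper is pressed hard (over 30 N) (contact force between the fingers and flask_a above 30 N).
It fails at once if a bystander is pushed away (distance of any of spare_cork, marker, beaker, reagent_jar, wash_bottle from where it was at the start of the episode above 0.03 m).
It also fails if it takes over 32 s, if anything falls off the work surface, if the arm or the gripper's body presses on something with over 40 N, if the wrist force passes 120 N, or if a joint passes its speed limit or range.

## Robot

A 7-joint arm with a two-finger parallel gripper is mounted at the origin on the work surface; the furniture and walls round the work are solid. World frame = base frame: x ahead of the robot, y to its left, z up, the work surface at z = 0. Lengths are in m, angles in degrees, forces in N, time in s.
With the tool pointing down it reaches from about 0.35 to 0.9 m from the base axis. Payload 7.2 kg.
Tool frame: the origin (TCP) lies at the very end of the fingers, on their centre line; the grasp point (between the pads) lies 19 mm behind it (env.grip_point_offset is the distance from the TCP to the grasp point, in m); z points along the fingers, y is the line along which they close (so a half turn about z gives the same grasp; the last joint's range is limited). The gripper opens to 85 mm and grips with 20 to 120 N. Pads are 22 mm wide; open, the fingers measure 114 mm over their backs; the gripper's body (76 mm by 85 mm) begins 54 mm behind the grasp point. The pads swing forward as they close: fully open they stand 13 mm farther back than shut.
Start: joints at [-71.918, 23.554, -0.728, 91.456, 0.321, 64.991, -4.71], TCP at [0.234, 0.58, 0.231] pointing down, gripper open.
Joint ranges: [-169.25, 169.25], [-16.82, 113.86], [-84.01, 82.57], [7.8, 145.47], [-59.2, 239.2], [7.22, 106.19], [-163.78, 163.78]. Speed limits (degrees/s): [136.94, 136.94, 172.46, 172.46, 180, 180, 180].

## Interface

Orientations are given as a 3x3 rotation matrix whose columns are the frame's x, y, z axes.
In Python, from station import env gives the robot as it stands. The module is installed in compiled form; this text tells all that it offers.
- The arm moves only by the tool drive_tool, never from a script. Its argument "steps" is a list of rows, each a list of 3 entries, a list of its own where there are three numbers: the shift along the tool's x, y, z in m, then the turn about the tool's z in rad, then the finger opening in m, from 0 to 0.0854. A call has 1 to 5 rows; each row is the pose to reach, as a shift and turn from the pose commanded when the call began, along the tool's axes at that moment; what a row does not reach only later rows make up. A row lasts 1/12 s, in which the tool goes at most 41.7 mm and 7.16 degrees, less where a joint would pass 70% of its speed; a pose out of reach is approached as far as the arm can. A call with a gripper value outside its range is refused whole. The fingers move at their own pace and stop on an object; "force" is the grip in N (left out, the last holds). Time passes only in rows, so rows that repeat a pose let the fingers close. It gives the time, the measured TCP pose, the force, the opening and the grip force at its end, in the units of the state.
- env.observe(): the state, without advancing time (a new reading comes with each control period).
- env.get_image(name): name is "scene" or "top" or "wrist"; returns a dict with "pixels" (480x640x3 uint8, red, green, blue), "vfov" (degrees; the focal length in pixels is half the picture's height over the tangent of half this angle, whatever the lens; pixels are square), "cx", "cy" (the principal point, pixels), "position" and "orientation" of the camera in the world. Camera axes: x right, y down, z forward; pixel columns grow to the right and rows downward; lengths in m; the calibration is good to about 2 mm. A picture is of the moment at which its call begins. There is no depth.
- env.job_done(): hands the job in; it is judged then, once.
The state is a dict: "clock": time; "joint_positions": joint angles; "joint_velocities": joint speeds; "joint_torque": joint torques, N m; "tool_pos": TCP position; "orientation": TCP orientation; "force": force on the tool from outside, world axes, zero at the start; "wrist_torque": the same for the moment, N m; "width": opening from 0.0 (shut) to 1.0 (fully open); "grasp_force": force on a finger pad.
Only numpy, scipy, OpenCV 4.12 (cv2) and the standard library are available. Lean on these libraries where they do the work, as an engineer would, in place of code of your own. Each camera call takes 0.05 s, during which the arm holds its last target. There are 200 camera calls.

## Working session

There is one attempt and no reset: what is moved stays moved. The work goes in short steps, Python scripts to look and compute and a tool call to move; the robot and the scene stay as the last step left them, time stands still between calls to the robot, and variables do not carry over. Pictures are saved under pics/ and viewed, at most 10 in all, crops included, and the job is handed in when it is done.

Besides the shell and the picture viewer there is one more tool, called after "Request:" as name(argument=value, ...), one argument or row to a line, values as JSON. drive_tool: Moves the arm, as the interface text tells. Its arguments: {"type":"object","properties":{"steps":{"type":"array"},"force":{"type":"number"}},"required":["steps"]}

```bash
mkdir -p pics
cat > h.py <<'E'
import numpy as np, cv2
from station import env
def snap(n,f):
    im=env.get_image(n); cv2.imwrite(f'pics/{f}.png',cv2.cvtColor(im['pixels'],cv2.COLOR_RGB2BGR)); return im
def ray(im,u,v):
    f=240/np.tan(np.radians(im['vfov'])/2)
    d=np.array(im['orientation'])@np.array([(u-im['cx'])/f,(v-im['cy'])/f,1]); return np.array(im['position']),d
def onz(im,u,v,z):
    p,d=ray(im,u,v); return p+d*(z-p[2])/d[2]
def proj(im,P):
    f=240/np.tan(np.radians(im['vfov'])/2)
    c=np.array(im['orientation']).T@(np.array(P)-im['position']); return im['cx']+f*c[0]/c[2], im['cy']+f*c[1]/c[2]
E
python3 - <<'E'
from h import *
for n in('scene','top'):
    im=snap(n,n+'0'); print(n,im['vfov'],im['cx'],im['cy'],im['position'],np.round(im['orientation'],3).tolist())
s=env.observe(); print(s['clock'],s['tool_pos'],np.round(s['orientation'],3),s['force'],s['width'])
E
```

```text
scene 42.132013238130796 310.66713412697044 234.17426069410564 [-0.47042708  0.83826003  0.82839511] [[-0.665, -0.377, 0.645], [-0.747, 0.339, -0.572], [-0.003, -0.862, -0.507]]
top 54.06669248720654 320.1170499258606 247.96937472389666 [0.21702854 0.00990643 1.33913006] [[0.012, -0.987, 0.159], [-1.0, -0.011, 0.004], [-0.002, -0.159, -0.987]]
0.1 [0.23392561 0.57910048 0.23053191] [[-0.927  0.374 -0.   ]
 [ 0.374  0.927 -0.001]
 [-0.    -0.001 -1.   ]] [ 1.50469353 -0.78770662 -0.20914942] 1.0016656094106744
```

View pics/scene0.png

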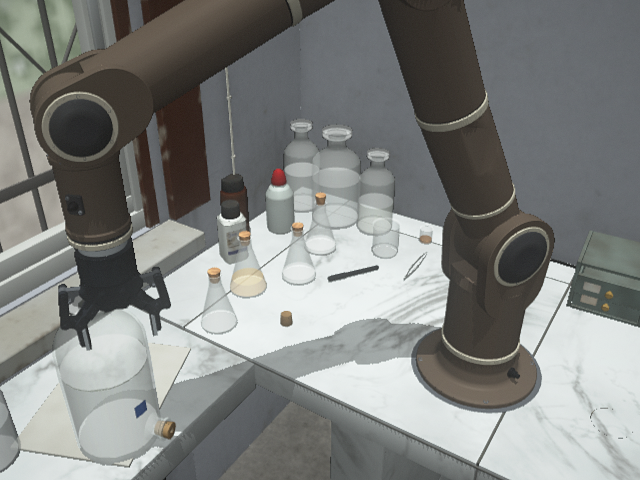

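View pics/top0.png

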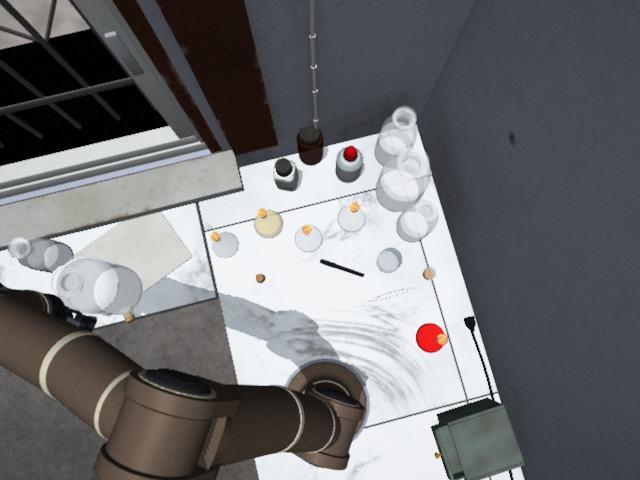

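The scene view shows four corks at about (214,272), (244,237; this one is flask_c), (297,227) and (320,198). In the top view the same corks are at (215,237), (263,214), (307,230) and (354,208). Next I'll segment and triangulate them.

Run:
```python
from h import *
S={};C={}
for n,seeds in(('scene',[(214,272),(244,237),(297,227),(320,198)]),('top',[(215,237),(263,214),(307,230),(354,208)])):
    im=env.get_image(n); hsv=cv2.cvtColor(im['pixels'],cv2.COLOR_RGB2HSV)
    m=cv2.inRange(hsv,(5,110,90),(22,255,255)); k,l,st,c=cv2.connectedComponentsWithStats(m)
    S[n]=im;C[n]=[]
    for s in seeds:
        i=1+np.argmin(np.hypot(*(c[1:]-s).T)); C[n].append((c[i],st[i])); print(n,c[i].round(1),st[i])
    if n=='scene':
        t=[cv2.resize(cv2.cvtColor(im['pixels'],cv2.COLOR_RGB2BGR)[y-20:y+25,x-20:x+20],None,fx=5,fy=5,interpolation=cv2.INTER_CUBIC) for x,y in seeds]
        cv2.imwrite('pics/corks.png',np.hstack(t)[:, :800])
for a,b in zip(C['scene'],C['top']):
    p,d=ray(S['scene'],*a[0]);q,e=ray(S['top'],*b[0])
    x=np.linalg.lstsq(np.c_[d,-e],q-p,rcond=None)[0];A=p+d*x[0];B=q+e*x[1]
    print((A+B)/2,np.linalg.norm(A-B), 'dist',np.linalg.norm(A-p), 'h*dist',a[1][3]*np.linalg.norm(A-p))
```

```text
scene [216.2 268.8] [212 268   8   4  12]
scene [245. 235.] [245 235   1   1   1]
scene [295.5 223.5] [294 223   4   2   4]
scene [317. 196.] [317 196   1   1   1]
top [214.9 236.4] [211 232   9   9  60]
top [262.1 213.2] [258 209   9   9  64]
top [306.3 229.3] [302 226   9   8  55]
top [354.2 206.9] [350 203   9   9  60]
[0.43709533 0.28849175 0.13460761] 0.0022799635791646467 dist 1.267746771977467 h*dist 5.070987087909868
[0.50066802 0.16815549 0.13753482] 0.0002663008365987139 dist 1.3672431021514264 h*dist 1.3672431021514264
[0.4608116  0.05357817 0.13916652] 0.005967621435262705 dist 1.3992706133708208 h*dist 2.7985412267416416
[ 0.52242902 -0.06960176  0.14281596] 0.009245251585900014 dist 1.5099581672864866 h*dist 1.5099581672864866
```

View pics/corks.png

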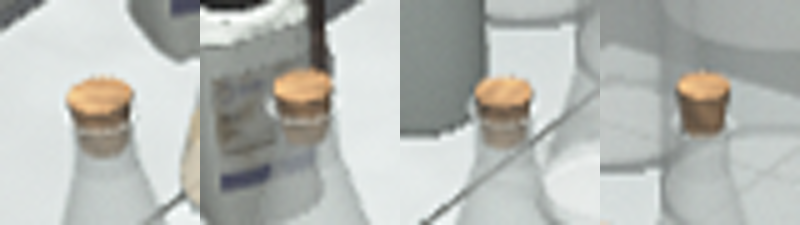

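The crops show the rightmost cork (scene about (320.5,195)) standing tall with its dark side above the rim, while the other three have the rim just below the head. I'll check the height by triangulating the top-face centres.

Run:
```python
from h import *
S=env.get_image('scene');T=env.get_image('top')
for a,b in zip([(213.2,269.6),(244.2,233.2),(297.2,224.2),(320.5,194.8)],[(214.9,236.4),(262.1,213.2),(306.3,229.3),(354.2,206.9)]):
    p,d=ray(S,*a);q,e=ray(T,*b)
    x=np.linalg.lstsq(np.c_[d,-e],q-p,rcond=None)[0];A=p+d*x[0];B=q+e*x[1]
    print((A+B)/2,np.linalg.norm(A-B),'top@.148',onz(T,*b,.148)[:2],'@.138',onz(T,*b,.138)[:2])
```

```text
[0.43958963 0.29129502 0.13181186] 0.003032791276002274 top@.148 [0.43556598 0.28635894] @.138 [0.43740069 0.28867987]
[0.50061786 0.16847898 0.14190185] 0.0028454498950766503 top@.148 [0.49815281 0.16662458] @.138 [0.50051295 0.16794029]
[0.45960647 0.05220605 0.13774176] 0.001970375125611619 top@.148 [0.45681403 0.05116565] @.138 [0.45882712 0.05151204]
[ 0.51825485 -0.07200788  0.14747121] 0.0014572335903676268 top@.148 [ 0.51757262 -0.07246115] @.138 [ 0.5200958  -0.07315265]
```

The heights come out at 132, 142, 138 and 147.5 mm, matching d, c, b and a with its stopper proud by about 9.5 mm. So flask_a is the rightmost, at about (0.518, -0.0725). I'll lift clear of the big bottle, shut the fingers and travel there.

Request:
drive_tool(
  steps=[
    [[0, 0, -0.035], 0, 0.0],
    [[0, 0, -0.07], 0, 0.0],
    [[0, 0, -0.1], 0, 0.0],
    [[-0.018, -0.018, -0.1], 0, 0.0],
    [[-0.04, -0.04, -0.1], 0, 0.0],
  ],
  force=20,
)

```text
clock: 0.72
tool_pos: [0.2549, 0.5293, 0.3329]
orientation: [[-0.929, 0.371, 0.001], [0.371, 0.929, 0.004], [0.001, 0.004, -1.0]]
force: [0.1, 0.8, -0.3]
width: 0.301
grasp_force: 0.0
```

Request:
drive_tool(
  steps=[
    [[-0.025, -0.025, 0], 0, 0.0],
    [[-0.05, -0.05, 0], 0, 0.0],
    [[-0.075, -0.075, 0], 0, 0.0],
    [[-0.1, -0.1, 0], 0, 0.0],
    [[-0.125, -0.125, 0], 0, 0.0],
  ],
)

```text
clock: 1.13
tool_pos: [0.3256, 0.363, 0.3314]
orientation: [[-0.927, 0.374, 0.0], [0.374, 0.927, 0.0], [0.0, 0.0, -1.0]]
force: [-0.1, -0.4, 0.8]
width: 0.002
grasp_force: 0.0
```

Request:
drive_tool(
  steps=[
    [[-0.025, -0.025, 0], 0, 0.0],
    [[-0.05, -0.05, 0], 0, 0.0],
    [[-0.075, -0.075, 0], 0, 0.0],
    [[-0.1, -0.1, 0], 0, 0.0],
    [[-0.125, -0.125, 0], 0, 0.0],
  ],
)

```text
clock: 1.55
tool_pos: [0.3946, 0.2003, 0.3315]
orientation: [[-0.927, 0.374, 0.0], [0.374, 0.927, 0.001], [-0.0, 0.001, -1.0]]
force: [1.1, 0.2, 1.0]
width: 0.001
grasp_force: 0.0
```

Request:
drive_tool(
  steps=[
    [[-0.025, -0.025, 0], 0, 0.0],
    [[-0.05, -0.05, 0], 0, 0.0],
    [[-0.075, -0.075, 0], 0, 0.0],
    [[-0.1, -0.1, 0], 0, 0.0],
    [[-0.125, -0.12, 0], 0, 0.0],
  ],
)

```text
clock: 1.97
tool_pos: [0.4655, 0.0414, 0.3317]
orientation: [[-0.927, 0.375, 0.001], [0.375, 0.927, 0.0], [-0.001, 0.001, -1.0]]
force: [1.1, 0.2, 0.2]
width: -0.003
grasp_force: 0.0
```

Request:
drive_tool(
  steps=[
    [[-0.025, -0.025, 0], 0, 0.0],
    [[-0.05, -0.05, 0], 0, 0.0],
    [[-0.075, -0.072, 0], 0, 0.0],
    [[-0.075, -0.072, 0.025], 0, 0.0],
    [[-0.075, -0.072, 0.05], 0, 0.0],
  ],
)

```text
clock: 2.38
tool_pos: [0.5092, -0.0535, 0.2817]
orientation: [[-0.926, 0.378, 0.003], [0.378, 0.926, -0.001], [-0.003, 0.001, -1.0]]
force: [0.1, 1.8, -0.8]
width: -0.001
grasp_force: 0.0
```

Run:
```python
from h import *
im=snap('wrist','w1');s=env.observe();print(s['clock'],s['tool_pos'],s['force'],im['position'])
print(proj(im,(.518,-.0725,.148)),proj(im,s['tool_pos']))
```

```text
2.4333 [ 0.50602569 -0.05174431  0.2762431 ] [-2.85954204  0.57615538 -4.18162211] [ 0.43542404 -0.0228573   0.42366851]
(np.float64(298.1926440260405), np.float64(243.40264845455692)) (np.float64(319.0812962595766), np.float64(303.9129809713073))
```

View pics/w1.png

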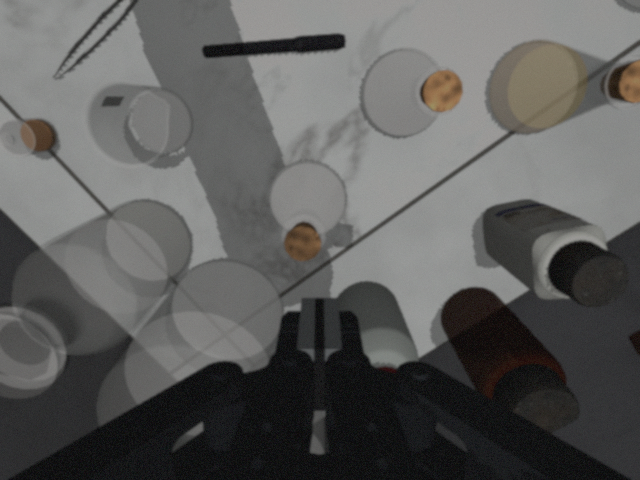

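The wrist view shows the proud cork at (302,242), where the estimate predicted (298,243), and the fingertips at (319,304). Nothing stands near the cork.

Run:
```python
from h import *
im=env.get_image('wrist'); hsv=cv2.cvtColor(im['pixels'],cv2.COLOR_RGB2HSV)
m=cv2.inRange(hsv,(5,110,70),(22,255,255)); m[:200]=0; m[290:]=0
m=cv2.morphologyEx(m,cv2.MORPH_CLOSE,np.ones((5,5)))
k,l,st,c=cv2.connectedComponentsWithStats(m); i=1+np.argmax(st[1:,4])
ct=np.vstack(cv2.findContours((l==i).astype('u1'),0,2)[0]);(u,v),r=cv2.minEnclosingCircle(ct)
print(c[i],st[i],(u,v,r))
C=onz(im,*c[i],.148); s=env.observe()
f=240/np.tan(np.radians(im['vfov'])/2); print('dia',st[i][2]/f*(im['position'][2]-.148))
print(C,s['tool_pos'],s['force'],'tool shift',np.array(s['orientation']).T@(C-s['tool_pos']))
```

```text
[302.19779006 251.51491713] [285 235  35  34 905] (302.3252868652344, 251.3855438232422, 17.336301803588867)
dia 0.022898333595228238
[ 0.51863469 -0.06955057  0.148     ] [ 0.50583561 -0.05101717  0.27816638] [-0.80505145  0.61589755 -0.39684296] tool shift [-0.01952728 -0.01200833  0.1300964 ]
```

Request:
drive_tool(
  steps=[
    [[-0.019, -0.013, 0.02], 0, 0.0],
    [[-0.019, -0.013, 0.05], 0, 0.0],
    [[-0.019, -0.013, 0.08], 0, 0.0],
    [[-0.019, -0.013, 0.1], 0, 0.0],
    [[-0.019, -0.013, 0.1], 0, 0.0],
  ],
)

```text
clock: 2.9
tool_pos: [0.5189, -0.0691, 0.1788]
orientation: [[-0.928, 0.373, -0.005], [0.373, 0.928, 0.0], [0.005, -0.002, -1.0]]
force: [-1.2, -0.1, -0.1]
width: -0.001
grasp_force: 0.0
```

Run:
```python
from h import *
im=snap('wrist','w2');s=env.observe();print(s['clock'],s['tool_pos'],s['force'])
print(proj(im,(.518,-.071,.148)),proj(im,s['tool_pos']))
```

```text
2.95 [ 0.52003643 -0.06945814  0.18095991] [-0.13859119  0.10640498 -0.49981422]
(np.float64(313.8500960424331), np.float64(285.4204414167174)) (np.float64(318.3545960060959), np.float64(324.3910242535625))
```

View pics/w2.png

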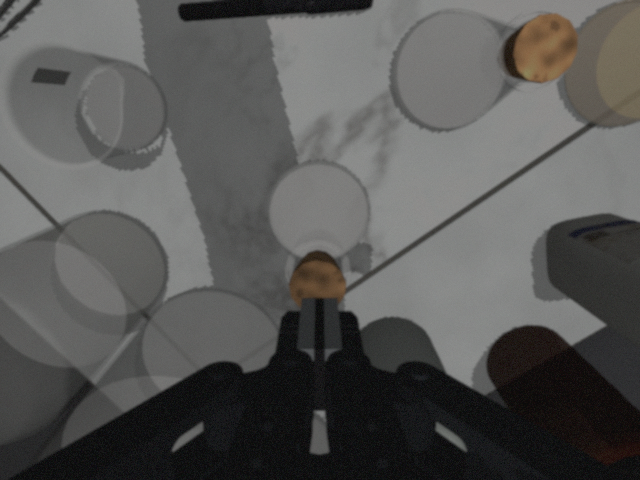

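The cork's top is centred at (318,286), against a predicted (314,285), so the tip is on axis within 2 mm. I'll descend now, then press in small steps.

Request:
drive_tool(
  steps=[
    [[0.001, 0, 0.01], 0, 0.0],
    [[0.001, 0, 0.02], 0, 0.0],
    [[0.001, 0, 0.026], 0, 0.0],
    [[0.001, 0, 0.028], 0, 0.0],
    [[0.001, 0, 0.028], 0, 0.0],
  ],
)

```text
clock: 3.37
tool_pos: [0.5196, -0.0696, 0.1531]
orientation: [[-0.927, 0.374, -0.0], [0.374, 0.927, 0.0], [0.0, -0.0, -1.0]]
force: [0.6, 0.2, -0.8]
width: -0.004
grasp_force: 0.0
```

Request:
drive_tool(
  steps=[
    [[0, 0, 0.001], 0, 0.0],
    [[0, 0, 0.002], 0, 0.0],
    [[0, 0, 0.003], 0, 0.0],
    [[0, 0, 0.004], 0, 0.0],
    [[0, 0, 0.005], 0, 0.0],
  ],
)

```text
clock: 3.78
tool_pos: [0.5201, -0.0698, 0.1486]
orientation: [[-0.927, 0.374, 0.001], [0.374, 0.927, 0.0], [-0.001, 0.0, -1.0]]
force: [-0.1, 0.1, 2.6]
width: 0.001
grasp_force: 1.4
```

Request:
drive_tool(
  steps=[
    [[0, 0, 0.001], 0, 0.0],
    [[0, 0, 0.002], 0, 0.0],
    [[0, 0, 0.003], 0, 0.0],
    [[0, 0, 0.003], 0, 0.0],
    [[0, 0, 0.003], 0, 0.0],
  ],
)

```text
clock: 4.2
tool_pos: [0.5199, -0.0696, 0.1453]
orientation: [[-0.927, 0.374, 0.0], [0.374, 0.927, 0.0], [-0.0, 0.0, -1.0]]
force: [0.1, -0.6, 1.9]
width: 0.001
grasp_force: 1.0
```

Contact came at about 0.149, with about 3 N as the cork slides. I'll keep pressing.

Request:
drive_tool(
  steps=[
    [[0, 0, 0.001], 0, 0.0],
    [[0, 0, 0.002], 0, 0.0],
    [[0, 0, 0.003], 0, 0.0],
    [[0, 0, 0.004], 0, 0.0],
    [[0, 0, 0.004], 0, 0.0],
  ],
)

```text
clock: 4.62
tool_pos: [0.5198, -0.0696, 0.1411]
orientation: [[-0.927, 0.374, -0.0], [0.374, 0.927, 0.0], [0.0, 0.0, -1.0]]
force: [0.8, 0.1, 3.0]
width: -0.002
grasp_force: 1.2
```

Request:
drive_tool(
  steps=[
    [[0, 0, 0.0005], 0, 0.0],
    [[0, 0, 0.001], 0, 0.0],
    [[0, 0, 0.0015], 0, 0.0],
    [[0, 0, 0.002], 0, 0.0],
    [[0, 0, 0.002], 0, 0.0],
  ],
)

```text
clock: 5.03
tool_pos: [0.5197, -0.0697, 0.1392]
orientation: [[-0.927, 0.374, -0.0], [0.374, 0.927, 0.0], [0.0, 0.0, -1.0]]
force: [1.2, 0.3, 2.3]
width: -0.002
grasp_force: 1.3
```

Request:
drive_tool(
  steps=[
    [[0, 0, 0.0005], 0, 0.0],
    [[0, 0, 0.001], 0, 0.0],
    [[0, 0, 0.0015], 0, 0.0],
    [[0, 0, 0.0015], 0, 0.0],
  ],
)

```text
clock: 5.37
tool_pos: [0.5197, -0.0697, 0.1377]
orientation: [[-0.927, 0.374, -0.0], [0.374, 0.927, 0.0], [0.0, 0.0, -1.0]]
force: [1.5, -0.3, 3.3]
width: -0.002
grasp_force: 1.4
```

Request:
drive_tool(
  steps=[
    [[0, 0, 0.0005], 0, 0.0],
    [[0, 0, 0.001], 0, 0.0],
    [[0, 0, 0.001], 0, 0.0],
  ],
)

```text
clock: 5.62
tool_pos: [0.52, -0.0697, 0.1371]
orientation: [[-0.927, 0.374, 0.001], [0.374, 0.927, 0.0], [-0.001, 0.0, -1.0]]
force: [-0.4, 0.1, 6.3]
width: 0.008
grasp_force: 3.4
```

The force has risen to 6 N, so the cork has reached its stop. One more small press to confirm, then withdraw.

Request:
drive_tool(
  steps=[
    [[0, 0, 0.0005], 0, 0.0],
    [[0, 0, 0.001], 0, 0.0],
    [[0, 0, 0.001], 0, 0.0],
  ],
)

```text
clock: 5.87
tool_pos: [0.5203, -0.0698, 0.1365]
orientation: [[-0.927, 0.375, 0.001], [0.375, 0.927, 0.0], [-0.001, 0.001, -1.0]]
force: [0.2, 0.1, 10.9]
width: 0.002
grasp_force: 5.5
```

Request:
drive_tool(
  steps=[
    [[0, 0, -0.003], 0, 0.0],
    [[0, 0, -0.01], 0, 0.0],
    [[0, 0, -0.03], 0, 0.0],
    [[0, 0, -0.06], 0, 0.0],
    [[0, 0, -0.09], 0, 0.0],
  ],
)

```text
clock: 6.28
tool_pos: [0.5184, -0.0699, 0.2261]
orientation: [[-0.927, 0.375, -0.003], [0.375, 0.927, -0.001], [0.003, -0.002, -1.0]]
force: [0.2, -0.3, 0.5]
width: 0.0
grasp_force: 0.0
```

Request:
drive_tool(
  steps=[
    [[0.02, 0.01, -0.03], 0, 0.0],
    [[0.04, 0.02, -0.05], 0, 0.0],
    [[0.06, 0.03, -0.05], 0, 0.0],
    [[0.08, 0.03, -0.05], 0, 0.0],
    [[0.08, 0.03, -0.05], 0, 0.0],
  ],
)

```text
clock: 6.7
tool_pos: [0.4537, -0.0104, 0.2758]
orientation: [[-0.928, 0.372, -0.002], [0.372, 0.928, 0.001], [0.002, 0.001, -1.0]]
force: [0.6, 0.3, -0.6]
width: -0.0
grasp_force: 0.0
```

Run:
```python
from h import *
im=env.get_image('scene');s=env.observe();print(s['clock'],s['tool_pos'],s['force'])
cv2.imwrite('pics/s2.png',cv2.resize(cv2.cvtColor(im['pixels'],cv2.COLOR_RGB2BGR)[160:340,190:430],None,fx=3.3,fy=3.3,interpolation=cv2.INTER_CUBIC))
```

```text
6.75 [ 0.45522845 -0.01117918  0.27594928] [0.02645448 0.15665299 0.46856761]
```

View pics/s2.png

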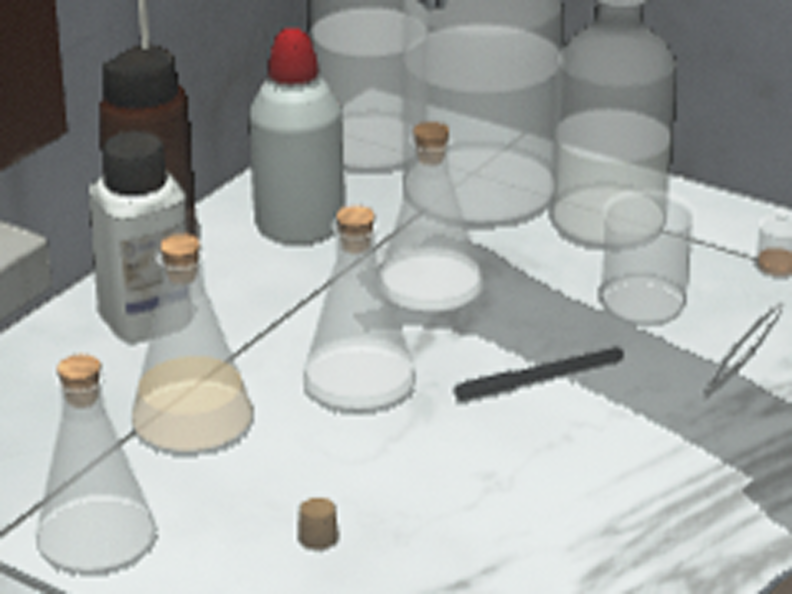

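The rightmost cork, at crop (431,135), now sits home like the others. All the flasks are upright and the arm is clear, so I'll hand in.

```bash
python3 -c "
from station import env
print(env.job_done())"
```

```text
the job is handed in; nothing more can be done
None
```

I pressed flask_a's proud stopper fully home with about 11 N at most in the readings, withdrew the arm clear of everything, and handed the job in at about 6.8 s; no verdict was returned.

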